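# Close the winged line union: by hand, then with its spanner

### The job

The drinks lines have been flushed and need closing up again. On the union whose top coupling has two wings, turn the winged coupling clockwise by hand until it is fully home, its wings in line with the outlet pipe; only then swing the spanner on the lock nut beneath it clockwise until it is fully home too, its handle pointing straight away from the outlet pipe. Leave the other union, the one with the round coupling, and the lime and jigger as they are.

Things in the scene. Friction and masses are not known exactly. Their poses are not given: they have to be found in the camera images.
- winged_union: the union to close: fixed upright steel fitting, 122 mm tall, round flange 80 mm in diameter on the stand's top. Origin: centre of the flange's underside, on the upright axis about which its coupling and its lock nut both turn; z up. Its outlet pipe (21 mm thick, 30 mm up, ending about 95 mm from the axis) leaves along its own +x.
- winged_coupling (a joint): turn of the winged coupling on top, about the upright axis, rad; grows clockwise seen from above. Hard stop at 1.2 = fully home, wings in line with the pipe; at value q the wing plate lies 1.2 - q counter-clockwise from the union's x axis. Starts at 0 to 0.3. Does not rise or sink; steady friction 0.12 N m; stays where left.
- winged_coupling_grip (a point): the place to pinch: on the axis, 108 mm above the stand, in the middle of the wing plate, an upright flat plate 10 mm thick, 65 mm long over both wings, from 86 to 120 mm above the stand (round ends up to 122). Under it a hub of 36 mm diameter reaches from 68 to 86 mm.
- winged_spanner (a joint): turn of the lock nut with its captive flat spanner, same axis, rad; grows clockwise seen from above. Hard stop at 0.8 = fully home, handle along the union's -x, opposite the pipe; at value q the handle lies 0.8 - q counter-clockwise from the union's -x. Starts at 0 to 0.2. Steady friction 0.25 N m (2.5 N at the grip); stays where left.
- winged_spanner_grip (a point): on the middle of the spanner's handle, 105 mm from the axis, 56 mm above the stand. The handle is a level steel bar 14 mm wide, 8 mm thick, free beneath, from 25 to 136 mm from the axis, with a round end of 19 mm diameter there.
- round_union: the other union, to be left alone: same fitting, pipe and spanner, but its top coupling is a round knurled cap of 45 mm diameter, 107 mm tall overall. Origin and axes as for the winged union.
- round_coupling_side (a point): a point on the rim of the round coupling, 22 mm from its axis
- round_spanner_grip (a point): point on the round union's spanner handle, 105 mm from its axis
- lime: bystander: green lime, 52x43x42 mm, lying loose on the stand; origin at its underside
- jigger: bystander: steel double-cone measure, 41 mm diameter, 97 mm tall, standing loose; origin at its underside

How it is judged:
By the outcome, as a careful person would: the job done as asked, in the order asked, and still so for the second after the job is handed in, with the robot touching nothing.
It also fails if it takes over 48 s, if anything falls off the work surface, if the arm or the gripper's body presses on something with over 40 N, if the wrist force passes 120 N, or if a joint passes its speed limit or range.

### The arm

A 7-joint arm with a two-finger parallel gripper is mounted at the origin on a cart in front of the work surface, level with it; the furniture and walls round the work are solid. World frame = base frame: x ahead of the robot, y to its left, z up, the work surface at z = 0. Lengths are in mm, angles in rad, forces in N, time in s.
With the tool pointing down it reaches from about 425 to 875 mm from the base axis. Payload 8.4 kg.
Tool frame: the origin (TCP) lies between the finger pads; the fingertips stand 11 mm ahead of it and the grasp point (between the pads) lies 8 mm behind it; x points along the fingers, z is the direction in which the jaws open and shut, and the axes are right-handed (so a half turn about x gives the same grasp; the last joint's range is limited). The gripper opens to 85 mm and grips with 20 to 120 N. Pads are 22 mm wide; open, the fingers measure 114 mm over their backs; the gripper's body (76 mm by 85 mm) begins 54 mm behind the grasp point. The pads swing forward as they close: fully open they stand 13 mm farther back than shut.
Start: joints at [-1.23, 0.333, 0.04, 1.465, -0.013, 1.343, -0.059], TCP at [276.74, 588.114, 221.408] pointing down, gripper open.
Joint ranges: [-2.58, 2.58], [-0.38, 2.09], [-1.3, 1.39], [0.25, 2.4], [-1.5, 4.64], [0.08, 2.09], [-2.65, 2.65]. Speed limits (rad/s): [2.22, 2.22, 2.79, 2.79, 3.14, 3.14, 3.14].

### API

Orientations are given as a rotation vector (axis times angle).
In Python, from rig import bot, camera, camera_info gives the robot as it stands. The module is installed in compiled form; this text tells all that it offers.
- The arm moves only by the tool carry_out, never from a script. Its argument "steps" is a list of rows, each a list of 7 numbers: the finger opening in mm, from 0 to 85.4, then the shift along the world's x, y, z in mm, then the turn, a rotation vector about the world's x, y, z in degrees. In form: [[jaw, tx, ty, tz, rx, ry, rz], ...]. A call has 1 to 12 rows; each row is the pose to reach, as a shift and turn from the pose measured when the call began; what a row does not reach only later rows make up. A row lasts 1/8 s, in which the tool goes at most 62.5 mm and 10.7 degrees, less where a joint would pass 70% of its speed; a pose out of reach is approached as far as the arm can. A call with a gripper value outside its range is refused whole. The fingers move at their own pace and stop on an object; "squeeze" is the grip in N (left out, the last holds). Time passes only in rows, so rows that repeat a pose let the fingers close. It gives the time, the measured TCP pose, the force and the opening at its end, in the units of the state.
- bot.sense(): the state, without advancing time (a new reading comes with each control period).
- camera(name): name is "scene" or "top" or "wrist"; returns the picture (384x512x3 uint8, blue, green, red); there is no depth.
- camera_info(name): a dict with "camera_matrix" (3x3 intrinsics, pixels), "pose" (4x4, takes a point from camera to world coordinates); the wrist camera has in their place "T_tool_cam" (4x4, takes a point from camera to tool coordinates, whose origin is the TCP and whose axes are the tool frame's). Camera axes: x right, y down, z forward; pixel columns grow to the right and rows downward; lengths in mm; the calibration is good to about 2 mm. A picture is of the moment at which its call begins: read the wrist's pose just before it. camera_info takes no time and is no camera call.
- bot.job_done(): hands the job in, once; it reports no verdict.
The state is a dict: "time": time; "joint_positions": joint angles; "qd": joint speeds; "joint_efforts": joint torques, N m; "ee_pos": TCP position; "tcp_rot": TCP orientation; "force": force on the tool from outside, world axes, zero at the start; "ft_torque": the same for the moment, N m; "finger_gap": finger opening in mm.
Only numpy, scipy, OpenCV 4.12 (cv2) and the standard library are available. Lean on these libraries where they do the work, as an engineer would, in place of code of your own. Each camera call takes 0.05 s, during which the arm holds its last target.

## Working session

There is one attempt and no reset: what is moved stays moved. The work goes in short steps, Python scripts to look and compute and a tool call to move; the robot and the scene stay as the last step left them, time stands still between calls to the robot, and variables do not carry over. Pictures are saved under pics/ and viewed, and the job is handed in when it is done.

Besides the shell and the picture viewer there is one more tool, called after "Emit:" in YAML: its name, and indented under it one key for each argument. carry_out: Moves the arm, as the interface text tells. Its arguments: {"type":"object","properties":{"steps":{"type":"array"},"squeeze":{"type":"number"}},"required":["steps"]}

```bash
mkdir -p pics; python3 - <<'E'
from rig import bot,camera,camera_info
import cv2,numpy as np
s=bot.sense();print(s)
for n in("scene","top"):
    cv2.imwrite(f"pics/{n}0.png",camera(n)); i=camera_info(n);print(n,np.round(i["camera_matrix"],1),np.round(i["pose"],4))
print(camera_info("wrist"))
E
```

```text
{'time': 0.0, 'joint_positions': array([-1.23016909,  0.33390865,  0.03987526,  1.4662573 , -0.01342815,
        1.34329958, -0.05851954]), 'qd': array([ 1.17750157e-03,  4.91586858e-04,  1.04763510e-03,  9.55844304e-05,
        2.71130214e-04,  6.75528259e-04, -5.06359390e-05]), 'joint_efforts': array([-2.10843855e-04, -6.58553052e+01,  1.36524606e+00, -4.05562985e+01,
        1.67359208e-02,  1.26575548e-02,  1.46435559e-05]), 'ee_pos': array([276.57873229, 587.70617529, 220.52958139]), 'tcp_rot': array([-0.88031535,  1.38710348,  0.87878983]), 'force': array([-0.26680719,  0.41264912,  0.74316304]), 'ft_torque': array([-0.00348925,  0.02102668,  0.01049914]), 'finger_gap': 85.39494992567765}
scene [[441.3   0.  251.1]
 [  0.  441.3 184.3]
 [  0.    0.    1. ]] [[-6.365000e-01 -3.611000e-01  6.815000e-01 -2.777198e+02]
 [-7.709000e-01  3.246000e-01 -5.481000e-01  6.281576e+02]
 [-2.330000e-02 -8.742000e-01 -4.850000e-01  6.347126e+02]
 [ 0.000000e+00  0.000000e+00  0.000000e+00  1.000000e+00]]
top [[430.1   0.  256.5]
 [  0.  430.1 187.9]
 [  0.    0.    1. ]] [[-2.2700000e-02 -9.9840000e-01  5.1600000e-02  4.3751930e+02]
 [-9.9960000e-01  2.1900000e-02 -1.5900000e-02  4.9057000e+00]
 [ 1.4700000e-02 -5.1900000e-02 -9.9850000e-01  1.1970441e+03]
 [ 0.0000000e+00  0.0000000e+00  0.0000000e+00  1.0000000e+00]]
{'camera_matrix': array([[266.92041754,   0.        , 254.58389432],
       [  0.        , 266.92041754, 191.63730957],
       [  0.        ,   0.        ,   1.        ]]), 'T_tool_cam': array([[-8.13792496e-04, -3.07838346e-01,  9.51438327e-01,
        -1.51920559e+02],
       [-8.93079822e-04, -9.51438039e-01, -3.07839017e-01,
         7.87666297e+01],
       [ 9.99999270e-01, -1.10022745e-03,  4.99348921e-04,
         1.51183732e-01],
       [ 0.00000000e+00,  0.00000000e+00,  0.00000000e+00,
         1.00000000e+00]])}
```

View pics/scene0.png

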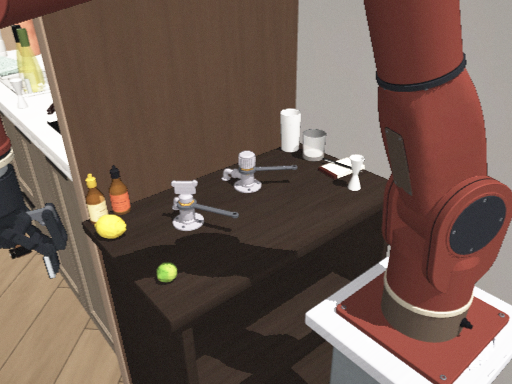

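View pics/top0.png

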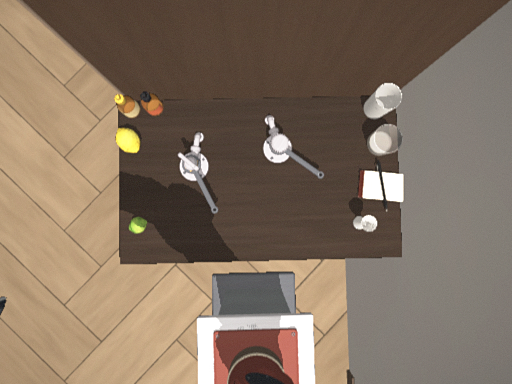

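The winged union is at about (194,166) in the top view: its pipe goes up to (198,138), its wings lie diagonally and its spanner ends at (215,210). The round union is at about (278,148). Next I'll enlarge this area.

```bash
python3 - <<'E'
import cv2
a=cv2.imread("pics/top0.png");cv2.imwrite("pics/t1.png",cv2.resize(a[120:225,150:250],None,fx=5.7,fy=5.7,interpolation=cv2.INTER_CUBIC))
a=cv2.imread("pics/scene0.png");cv2.imwrite("pics/s1.png",cv2.resize(a[165:245,160:260],None,fx=7,fy=7,interpolation=cv2.INTER_CUBIC))
E
```

```text
(no output)
```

View pics/t1.png

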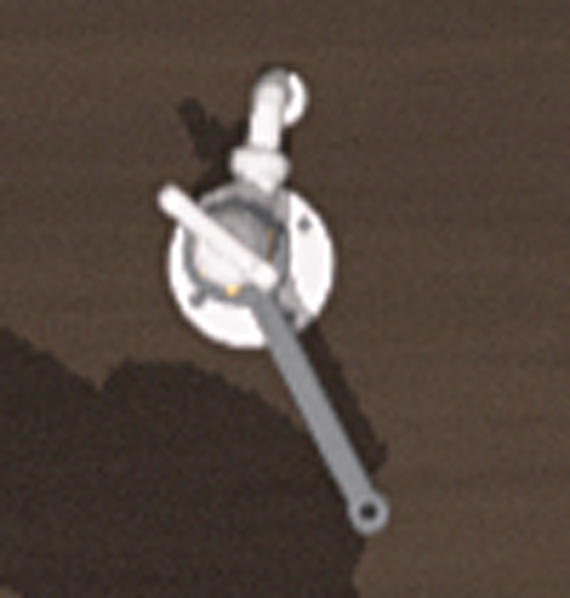

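View pics/s1.png

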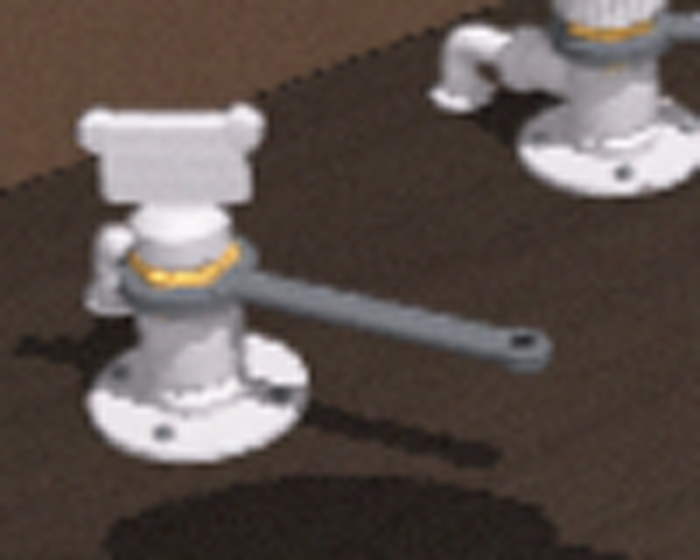

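```bash
cat > h.py <<'E'
import numpy as np
from rig import bot,camera,camera_info
from scipy.spatial.transform import Rotation as R
def ray(i,uv,z,P=None):
    K=i["camera_matrix"];P=i["pose"] if P is None else P
    d=P[:3,:3]@np.linalg.solve(K,[uv[0],uv[1],1]);o=P[:3,3]
    return o+d*(z-o[2])/d[2]
def wristP(s):
    T=np.eye(4);T[:3,:3]=R.from_rotvec(s["tcp_rot"]).as_matrix();T[:3,3]=s["ee_pos"]
    return T@camera_info("wrist")["T_tool_cam"]
E
python3 - <<'E'
from h import *
np.set_printoptions(precision=1,suppress=True)
t=camera_info("top");s=camera_info("scene")
T=lambda u,v:(150+u/5.7-.4,120+v/5.7-.4)
S=lambda u,v:(160+u/7-.43,165+v/7-.43)
for n,i,f,u,v,z in [("fl",t,T,250,265,6),("w1",t,T,170,197,118),("w2",t,T,266,277,118),("sp",t,T,369,512,60),("pipe",t,T,272,85,40),("pipemouth",t,T,290,97,20),
 ("fl",s,S,197,400,6),("w1",s,S,97,130,115),("w2",s,S,247,125,115),("sp",s,S,524,342,60)]:
    print(n,ray(i,f(u,v),z))
E
```

```text
fl [563.4 159.6   6. ]
w1 [582.5 179.8 118. ]
w2 [546.1 138.1 118. ]
sp [441.9  99.4  60. ]
pipe [645.4 143.5  40. ]
pipemouth [643.  137.3  20. ]
fl [562.2 164.5   6. ]
w1 [585.2 179.3 115. ]
w2 [552.8 137.8 115. ]
sp [445.6 100.3  60. ]
```

```bash
python3 - <<'E'
from h import *
s=bot.sense();M=R.from_rotvec(s["tcp_rot"]).as_matrix();print(M.round(3)); print(np.degrees(np.arctan2(M[1,2],M[0,2])))
E
```

```text
[[-0.001 -0.905  0.426]
 [-0.001  0.426  0.905]
 [-1.    -0.    -0.001]]
64.79994538627989
```

Emit:
carry_out:
  steps:
    - [85, 28, -42, 10, 0, 0, 7]
    - [85, 60, -89, 20, 0, 0, 15]
    - [85, 92, -137, 20, 0, 0, 23]
    - [85, 124, -184, 20, 0, 0, 31]
    - [85, 156, -232, 20, 0, 0, 39]
    - [85, 188, -279, 20, 0, 0, 47]
    - [85, 220, -327, 20, 0, 0, 55]
    - [85, 252, -374, 20, 0, 0, 63]
    - [85, 280, -416, 20, 0, 0, 71]
    - [85, 288, -428, 20, 0, 0, 75]
    - [85, 288, -428, 20, 0, 0, 75]
  squeeze: 40

```text
time: 1.48
ee_pos: [564.9, 158.3, 240.1]
tcp_rot: [-1.814, 0.668, 1.812]
force: [0.0, 0.4, -0.1]
finger_gap: 85.1
```

```bash
python3 - <<'E'
from h import *
import cv2,pickle
s=bot.sense();im=camera("wrist");cv2.imwrite("pics/w1.png",im);pickle.dump(s,open("s1.pkl","wb"))
print(s["ee_pos"],s["force"],s["joint_positions"].round(2),s["time"])
cv2.imwrite("pics/w1b.png",cv2.resize(im,None,fx=1.55,fy=1.55))
E
```

```text
[564.8736453  158.27892029 240.12447731] [ 0.04231044  0.38006438 -0.07858821] [-0.56  0.19  0.25  1.61 -0.05  1.34  2.13] 1.475
```

View pics/w1.png

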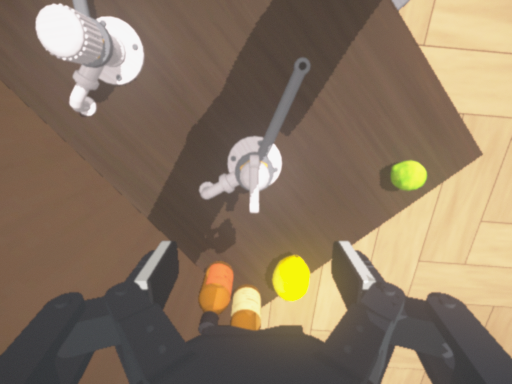

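The wrist view shows the wings near (255,185), running almost straight down the image. The flange is around (255,164) and the spanner end is at (302,65).

```bash
python3 - <<'E'
import cv2
a=cv2.imread("pics/w1.png");cv2.imwrite("pics/w1c.png",cv2.resize(a[125:225,190:320],None,fx=6,fy=6,interpolation=cv2.INTER_CUBIC))
E
```

```text
(no output)
```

View pics/w1c.png

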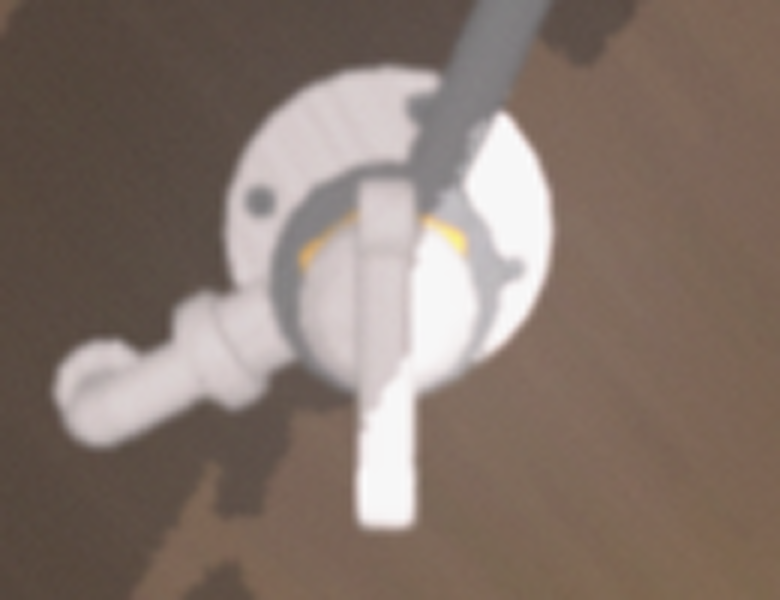

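```bash
python3 - <<'E'
from h import *
import pickle
np.set_printoptions(precision=1,suppress=True)
s=pickle.load(open("s1.pkl","rb"));P=wristP(s);i=camera_info("wrist")
f=lambda u,v:(190+u/6-.42,125+v/6-.42)
for n,u,v,z in [("w1",388,253,120),("w2",386,522,120),("fl",389,228,6),("pipe",88,395,32)]:
    p=ray(i,f(u,v),z,P);print(n,p)
print("sp",ray(i,(302,65),60,P))
M=R.from_rotvec(s["tcp_rot"]).as_matrix();print(np.degrees(np.arctan2(M[1,2],M[0,2])))
E
```

```text
w1 [553.8 144.3 120. ]
w2 [586.7 182.3 120. ]
fl [566.3 158.8   6. ]
pipe [642.8 139.2  32. ]
sp [445.1  99.9  60. ]
139.6145234434772
```

Emit:
carry_out:
  steps:
    - [50, 1, 1, -40, 0, 0, 0]
    - [40, 1, 1, -80, 0, 0, 0]
    - [35, 1, 1, -115, 0, 0, 0]
    - [35, 1, 1, -136, 0, 0, 0]
    - [20, 1, 1, -136, 0, 0, 0]
    - [5, 1, 1, -136, 0, 0, 0]
    - [0, 1, 1, -136, 0, 0, 0]
    - [0, 1, 1, -136, 0, 0, 0]
    - [0, 1, 1, -136, 0, 0, 0]
    - [0, 1, 1, -136, 0, 0, 0]
  squeeze: 40

```text
time: 2.78
ee_pos: [566.9, 159.5, 104.6]
tcp_rot: [-1.816, 0.668, 1.808]
force: [8.9, -4.5, -14.8]
finger_gap: 8.2
```

```bash
python3 - <<'E'
from h import *
import cv2
s=bot.sense();print(s["ee_pos"],s["force"],s["ft_torque"],s["finger_gap"],s["time"])
im=camera("wrist");cv2.imwrite("pics/w2.png",im)
E
```

```text
[566.92598989 159.5093072  104.60960014] [  8.8583899   -4.51906747 -14.75919398] [-0.95572124 -2.09058288 -0.07394483] 8.172005336935207 2.775
```

View pics/w2.png

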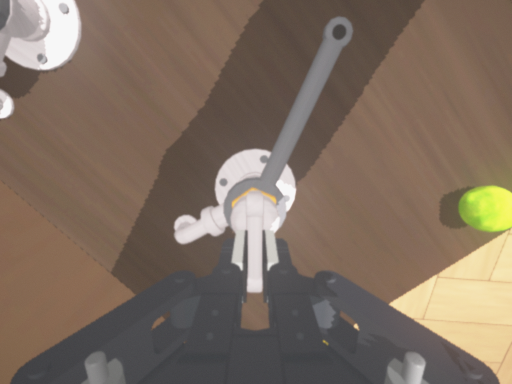

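Emit:
carry_out:
  steps:
    - [0, 1, 0, 0, 0, 0, -5]
    - [0, 1, 0, 0, 0, 0, -13]
    - [0, 1, 0, 0, 0, 0, -21]
    - [0, 1, 0, 0, 0, 0, -29]
    - [0, 1, 0, 0, 0, 0, -37]
    - [0, 1, 0, 0, 0, 0, -45]
    - [0, 1, 0, 0, 0, 0, -52]
    - [0, 1, 0, 0, 0, 0, -55]
    - [0, 1, 0, 0, 0, 0, -55]

```text
time: 3.95
ee_pos: [567.0, 159.7, 104.5]
tcp_rot: [-1.143, 1.257, 1.138]
force: [-1.9, -1.3, -8.5]
finger_gap: 8.1
```

```bash
python3 - <<'E'
from h import *
import cv2
s=bot.sense();print(s["ee_pos"],s["force"],s["ft_torque"],s["finger_gap"],s["time"])
M=R.from_rotvec(s["tcp_rot"]).as_matrix();print(np.degrees(np.arctan2(M[1,2],M[0,2])))
im=camera("wrist");cv2.imwrite("pics/w3.png",im)
E
```

```text
[567.03600752 159.68948796 104.51939732] [-1.94861851 -1.26406056 -8.51783329] [-0.39793606  0.33201904  0.0880626 ] 8.07597744010308 3.95
84.59816337627906
```

View pics/w3.png

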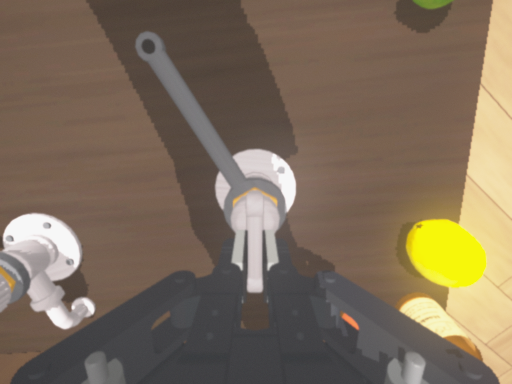

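Emit:
carry_out:
  steps:
    - [0, 0, 0, 0, 0, 0, -3]
    - [0, 0, 0, 0, 0, 0, -6]
    - [0, 0, 0, 0, 0, 0, -8]
    - [0, 0, 0, 0, 0, 0, -10]

```text
time: 4.5
ee_pos: [567.0, 159.7, 104.6]
tcp_rot: [-1.012, 1.329, 1.008]
force: [-0.1, -3.7, -9.6]
finger_gap: 8.4
```

```bash
cat > st.py <<'E'
from h import *
np.set_printoptions(precision=2,suppress=True)
s=bot.sense();print(s["ee_pos"],s["force"],s["ft_torque"],s["finger_gap"],s["time"],s["joint_efforts"][6])
M=R.from_rotvec(s["tcp_rot"]).as_matrix();print(np.degrees(np.arctan2(M[1,2],M[0,2])))
E
python3 st.py
```

```text
[567.02 159.69 104.62] [-0.05 -3.7  -9.59] [-0.45 -0.17  0.93] 8.37974853303666 4.5 -0.33615633845329285
74.64064115733046
```

Emit:
carry_out:
  steps:
    - [0, 0, 0, 0, 0, 0, -1.5]
    - [0, 0, 0, 0, 0, 0, -3]
    - [0, 0, 0, 0, 0, 0, -3]
  squeeze: 60

```text
time: 4.88
ee_pos: [567.0, 159.8, 104.7]
tcp_rot: [-0.973, 1.349, 0.969]
force: [1.4, -2.8, -7.2]
finger_gap: 7.9
```

```bash
python3 st.py
```

```text
[567.02 159.75 104.7 ] [ 1.39 -2.8  -7.17] [-0.6  -0.13  1.34] 7.938250839685671 4.875 -1.5927157178521156
71.65854095454486
```

Emit:
carry_out:
  steps:
    - [12, 0, 0, 0, 0, 0, -3]
    - [25, 0, 0, 0, 0, 0, -3]
    - [35, 0, 0, 0, 0, 0, -3]
    - [40, 0, 0, 30, 0, 0, -3]
    - [40, 0, 0, 70, 0, 0, 5]
    - [40, -25, -12, 80, 0, 0, 13]
    - [40, -55, -27, 80, 0, 0, 22]
    - [40, -80, -39, 80, 0, 0, 31]
    - [40, -95, -46, 80, 0, 0, 40]
    - [40, -95, -46, 80, 0, 0, 44]
    - [40, -95, -46, 80, 0, 0, 44]

```text
time: 6.25
ee_pos: [472.4, 114.0, 185.5]
tcp_rot: [-1.535, 0.965, 1.527]
force: [0.1, 0.4, 0.9]
finger_gap: 40.0
```

```bash
python3 - <<'E'
import st
from h import *
import cv2,pickle
s=bot.sense();pickle.dump(s,open("s2.pkl","wb"))
im=camera("wrist");cv2.imwrite("pics/w4.png",im)
im=camera("top");cv2.imwrite("pics/t2.png",im)
E
```

```text
[472.41 114.   185.53] [0.13 0.37 0.92] [0.01 0.02 0.05] 40.03650248300419 6.25 0.8271833695471287
115.6397354728966
```

View pics/w4.png

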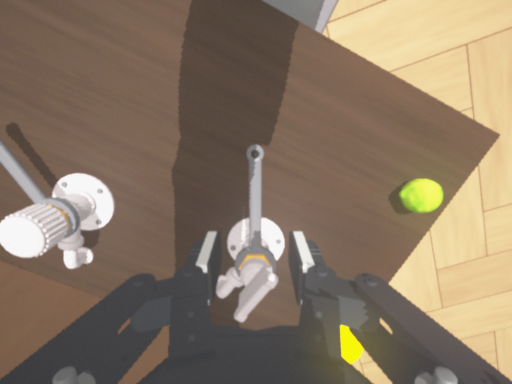

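View pics/t2.png

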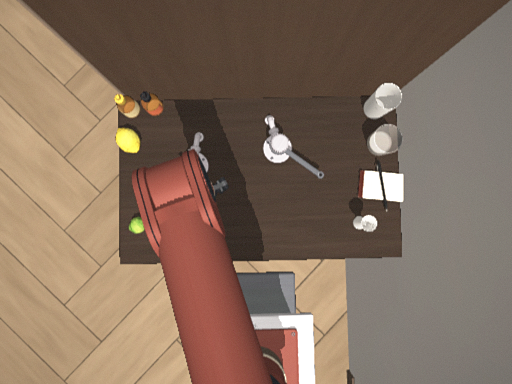

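```bash
python3 - <<'E'
import cv2
a=cv2.imread("pics/w4.png");cv2.imwrite("pics/w4c.png",cv2.resize(a[205:330,195:315],None,fx=4.8,fy=4.8,interpolation=cv2.INTER_CUBIC))
E
```

```text
(no output)
```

View pics/w4c.png

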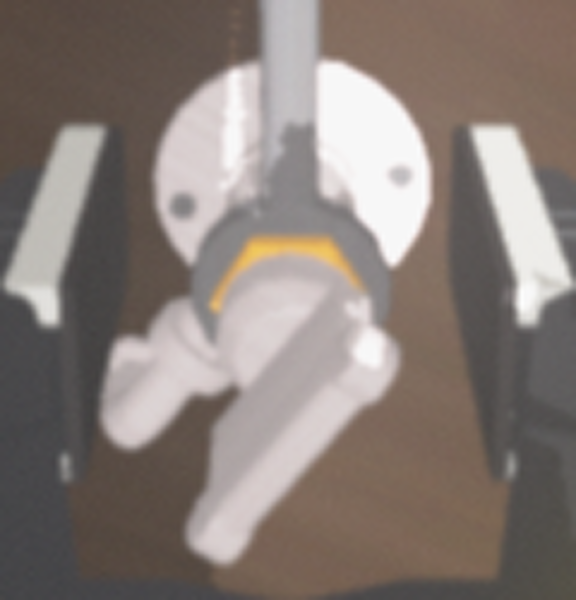

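```bash
python3 - <<'E'
from h import *
import pickle
np.set_printoptions(precision=1,suppress=True)
s=pickle.load(open("s2.pkl","rb"));P=wristP(s);i=camera_info("wrist")
f=lambda u,v:(195+u/4.8-.4,205+v/4.8-.4)
for n,a,b,z in [("wingtop",(373,368),(222,535),121),("wing bottom edge",(342,285),(212,435),88),("pipe",(293,175),(130,410),32)]:
    p=ray(i,f(*a),z,P);q=ray(i,f(*b),z,P);print(n,p,q,np.degrees(np.arctan2(*(q-p)[1::-1])))
print("flange",ray(i,f(293,195),6,P),"sp",ray(i,(255,152),60,P))
E
```

```text
wingtop [538.9 164.4 121. ] [589.5 154.5 121. ] -11.026287816676032
wing bottom edge [543.3 160.9  88. ] [592.9 151.5  88. ] -10.783823516790845
pipe [550.6 152.2  32. ] [638.3 142.8  32. ] -6.111648857632023
flange [569.2 161.1   6. ] sp [443.6 100.1  60. ]
```

Emit:
carry_out:
  steps:
    - [40, 0, 0, -45, 0, 0, 0]
    - [40, 0, 0, -90, 0, 0, 0]
    - [40, 0, 0, -125, 0, 0, 0]
    - [40, 0, 0, -137, 0, 0, 0]
    - [25, 0, 0, -137, 0, 0, 0]
    - [10, 0, 0, -137, 0, 0, 0]
    - [5, 0, 0, -137, 0, 0, 0]
    - [5, 0, 0, -137, 0, 0, 0]
    - [5, 0, 0, -137, 0, 0, 0]
  squeeze: 40

```text
time: 7.48
ee_pos: [473.4, 114.3, 49.3]
tcp_rot: [-1.535, 0.965, 1.525]
force: [-0.6, -1.3, 6.7]
finger_gap: 11.0
```

```bash
python3 - <<'E'
import st
from h import *
import cv2
cv2.imwrite("pics/w5.png",camera("wrist"))
p=bot.sense()["ee_pos"][:2];c=np.array([566.5,159.5])
print(np.degrees(np.arctan2(*(p-c)[::-1])))
for d in (5,11,17,23,29,34,36,38,40,42):
    a=-np.radians(d);v=p-c;q=c+[v[0]*np.cos(a)-v[1]*np.sin(a),v[0]*np.sin(a)+v[1]*np.cos(a)];print(d,q-p)
E
```

```text
[473.35 114.28  49.3 ] [-0.6  -1.28  6.69] [-0.18  0.23 -0.01] 11.032367803293363 7.475 -0.00012086490187357413
115.5598118467536
-154.0991447912356
5 [-3.59  8.29]
11 [-6.92 18.61]
17 [-9.16 29.22]
23 [-10.27  40.  ]
29 [-10.25  50.84]
34 [-9.37 59.83]
36 [-8.8 63.4]
38 [-8.1  66.95]
40 [-7.28 70.47]
42 [-6.34 73.96]
```

View pics/w5.png

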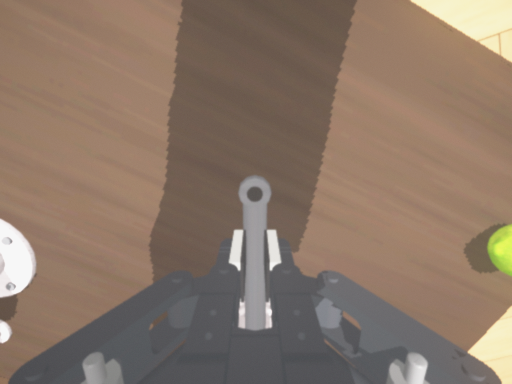

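The handle is held between the pads, around (255,250), and is square to the jaws. I'll swing it along the arc.

Emit:
carry_out:
  steps:
    - [5, -3.6, 8.3, 0, 0, 0, -5]
    - [5, -6.9, 18.6, 0, 0, 0, -11]
    - [5, -9.2, 29.2, 0, 0, 0, -17]
    - [5, -10.3, 40, 0, 0, 0, -23]
    - [5, -10.2, 50.8, 0, 0, 0, -29]
    - [5, -9.4, 59.8, 0, 0, 0, -34]
    - [5, -9.4, 59.8, 0, 0, 0, -34]

```text
time: 8.4
ee_pos: [464.1, 174.9, 49.5]
tcp_rot: [-1.106, 1.276, 1.097]
force: [0.1, 1.7, -1.6]
finger_gap: 10.3
```

```bash
python3 - <<'E'
import st
from h import *
p=bot.sense()["ee_pos"][:2];c=np.array([566.5,159.5])
print(np.degrees(np.arctan2(*(p-c)[::-1])))
for d in (1,2,3,4,5,6,7,8,9):
    a=-np.radians(d);v=p-c;q=c+[v[0]*np.cos(a)-v[1]*np.sin(a),v[0]*np.sin(a)+v[1]*np.cos(a)];print(d,q-p)
E
```

```text
[464.12 174.94  49.53] [ 0.11  1.69 -1.62] [ 0.42 -0.11  0.05] 10.34706798905003 8.4 -1.0956353321671486
81.64679552084021
171.42204553464487
1 [0.29 1.78]
2 [0.6  3.56]
3 [0.95 5.34]
4 [1.33 7.1 ]
5 [1.74 8.86]
6 [ 2.18 10.62]
7 [ 2.65 12.36]
8 [ 3.15 14.1 ]
9 [ 3.68 15.83]
```

Emit:
carry_out:
  steps:
    - [5, 0.3, 1.8, 0, 0, 0, -1]
    - [5, 0.6, 3.6, 0, 0, 0, -2]
    - [5, 1, 5.3, 0, 0, 0, -3]
    - [5, 1.3, 7.1, 0, 0, 0, -4]
    - [5, 1.3, 7.1, 0, 0, 0, -4]

```text
time: 9.02
ee_pos: [464.8, 178.8, 49.3]
tcp_rot: [-1.053, 1.31, 1.043]
force: [-4.7, -13.0, 8.8]
finger_gap: 10.7
```

```bash
python3 st.py
```

```text
[464.75 178.82  49.32] [ -4.7  -12.97   8.85] [-2.86  0.96  0.13] 10.676991594904353 9.025 -0.3044563438743353
77.51347849382019
```

Emit:
carry_out:
  steps:
    - [5, 1, 5, 0, 0, 0, 0]
    - [5, 1, 6, 0, 0, 0, 0]
    - [5, 1, 6, 0, 0, 0, 0]

```text
time: 9.4
ee_pos: [464.7, 179.1, 49.1]
tcp_rot: [-1.054, 1.319, 1.039]
force: [-7.4, -22.1, 15.4]
finger_gap: 10.5
```

```bash
python3 st.py
```

```text
[464.74 179.09  49.12] [ -7.38 -22.11  15.44] [-4.86  1.64  0.18] 10.476912700256825 9.4 -0.17573996912688017
77.30846829301836
```

Emit:
carry_out:
  steps:
    - [5, 0, 2, 0, 0, 0, 0]
    - [20, 0, 2, 0, 0, 0, 0]
    - [32, 0, 0, 0, 0, 0, 0]
    - [40, 0, 0, 0, 0, 0, 0]
    - [40, 0, 0, 0, 0, 0, 0]
    - [40, 0, 0, 40, 0, 0, 0]
    - [40, 0, 0, 90, 0, 0, 0]
    - [40, 0, 0, 140, 0, 0, 0]
    - [40, -10, -20, 170, 0, 0, 0]
    - [40, -15, -30, 180, 0, 0, 0]
    - [40, -15, -30, 180, 0, 0, 0]

```text
time: 10.78
ee_pos: [449.7, 148.8, 229.0]
tcp_rot: [-1.053, 1.319, 1.039]
force: [-0.2, -0.0, 0.6]
finger_gap: 39.7
```

```bash
python3 - <<'E'
import st
from h import *
import cv2,pickle
s=bot.sense();pickle.dump(s,open("s3.pkl","wb"))
im=camera("wrist");cv2.imwrite("pics/w6.png",im)
cv2.imwrite("pics/sc6.png",camera("scene"))
cv2.imwrite("pics/w6c.png",cv2.resize(im[100:330,150:360],None,fx=2.6,fy=2.6,interpolation=cv2.INTER_CUBIC))
E
```

```text
[449.67 148.82 229.02] [-0.16 -0.02  0.62] [-0.01  0.04 -0.02] 39.68585068226665 10.775 0.04538381821475923
77.26630817579493
```

View pics/w6c.png

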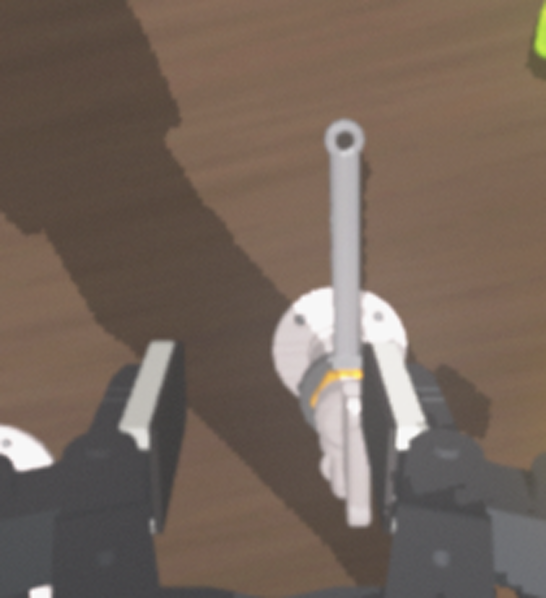

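View pics/sc6.png

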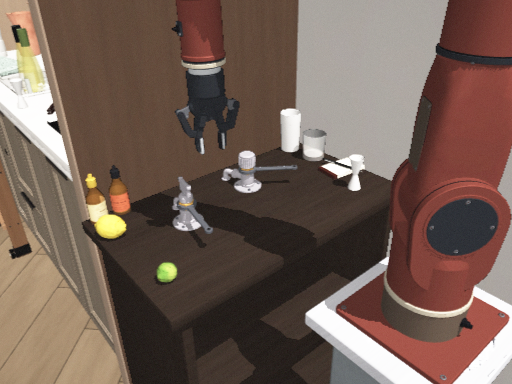

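```bash
python3 - <<'E'
from h import *
import pickle
np.set_printoptions(precision=1,suppress=True)
s=pickle.load(open("s3.pkl","rb"));P=wristP(s);i=camera_info("wrist")
f=lambda u,v:(150+u/2.6-.3,100+v/2.6-.3)
for n,a,b,z in [("wingtop",(353,408),(358,517),121),("handle",(345,139),(347,350),60)]:
    p=ray(i,f(*a),z,P);q=ray(i,f(*b),z,P);print(n,p,q,np.degrees(np.arctan2(*(q-p)[1::-1])))
print("pipe end",ray(i,f(337,480),38,P))
E
```

```text
wingtop [535.8 163.  121. ] [591.4 154.7 121. ] -8.458637825826232
handle [433.3 184.6  60. ] [540. 165.  60.] -10.416681473532522
pipe end [632.7 143.2  38. ]
```

The right finger hides part of the wing, and it reads 2° off the handle. There's time to take a clearer look.

Emit:
carry_out:
  steps:
    - [85, 20, 2, 15, 0, 0, 0]
    - [85, 55, 5, 20, 0, 0, 0]
    - [85, 90, 8, 20, 0, 0, 0]
    - [85, 117, 11, 20, 0, 0, 0]
    - [85, 117, 11, 20, 0, 0, 0]
    - [85, 117, 11, 20, 0, 0, 0]

```text
time: 11.62
ee_pos: [565.5, 160.6, 246.4]
tcp_rot: [-1.055, 1.323, 1.041]
force: [-0.5, -0.7, 0.3]
finger_gap: 84.7
```

```bash
python3 - <<'E'
import st
from h import *
import cv2,pickle
s=bot.sense();pickle.dump(s,open("s4.pkl","wb"))
im=camera("wrist");cv2.imwrite("pics/w7.png",im)
cv2.imwrite("pics/w7c.png",cv2.resize(im[50:225,190:320],None,fx=3.4,fy=3.4,interpolation=cv2.INTER_CUBIC))
E
```

```text
[565.47 160.61 246.45] [-0.54 -0.66  0.32] [ 0.03  0.02 -0.06] 84.67208850012594 11.625 0.020986298331990838
77.35029238777147
```

View pics/w7c.png

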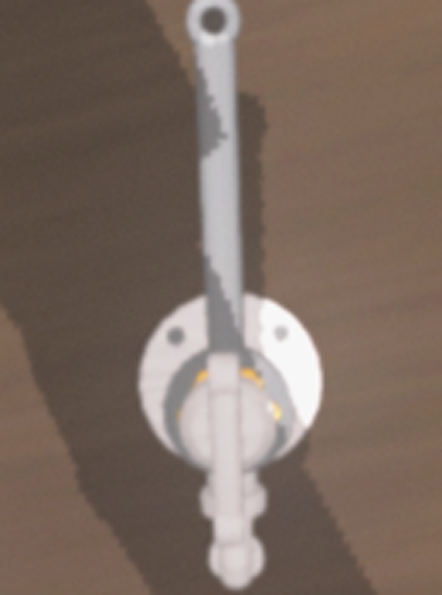

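```bash
python3 - <<'E'
from h import *
import pickle
np.set_printoptions(precision=1,suppress=True)
s=pickle.load(open("s4.pkl","rb"));P=wristP(s);i=camera_info("wrist")
f=lambda u,v:(190+u/3.4-.35,50+v/3.4-.35)
for n,a,b,z in [("wingtop",(226,400),(229,532),121),("handle",(213,20),(224,335),60),("pipe",(234,498),(236,560),35),]:
    p=ray(i,f(*a),z,P);q=ray(i,f(*b),z,P);print(n,p,q,np.degrees(np.arctan2(*(q-p)[1::-1])))
print("flange",ray(i,f(230,385),6,P))
E
```

```text
wingtop [549.2 163.9 121. ] [592.3 155.2 121. ] -11.325104381772675
handle [433.8 184.4  60. ] [538.  164.8  60. ] -10.635434618816102
pipe [609.5 152.7  35. ] [637.3 147.5  35. ] -10.697436989154575
flange [567.6 160.1   6. ]
```

The wing reads −11.3°, the pipe −10.7° and the handle line −10.6°, so all three agree within measuring error. The arm is clear of everything, so I'm handing in.

```bash
python3 -c "
from rig import bot
print(bot.job_done())"
```

```text
the job is handed in; nothing more can be done
None
```

I turned the winged coupling clockwise until it hit its stop, then swung the lock-nut spanner clockwise to its own stop, and handed the job in at about 11.7 s of the 48 s allowed.

- **Coupling:** the turning moment rose to about 1.3 N m at the end, against 0.12 N m of friction, so it was against the hard stop.
- **Spanner:** it stopped moving while the sideways push on the handle rose to about 23 N, against about 2.5 N of friction.
- **Last camera check:** with the gripper clear, the wings measured −11.3°, the outlet pipe −10.7° and the spanner handle's line −10.6°. Wings and handle are in line with the pipe to within measuring error.
- **One reading that disagreed:** an earlier view, with the wings partly hidden by a finger, put the wings at −8.5° and the handle at −10.4°. The clearer view above replaced it.
- **Other items:** I never touched the round union, lime or jigger, and they looked unchanged in the last scene picture.

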